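# Tip the cellar book flat into the frame on the mat

### The arm

A 6-joint arm with a two-finger parallel gripper is mounted at the origin on the work surface; the furniture and walls round the work are solid. World frame = base frame: x ahead of the robot, y to its left, z up, the work surface at z = 0. Lengths are in m, angles in degrees, forces in N, time in s.
With the tool pointing down it reaches from about 0.35 to 0.875 m from the base axis. Payload 4.2 kg.
Tool frame: the origin (TCP) lies on the front face of the gripper's body, between the roots of the fingers; the fingertips stand 70 mm ahead of it and the grasp point (between the pads) lies 51 mm ahead of it; x points along the fingers, y is the direction in which the jaws open and shut, and the axes are right-handed (so a half turn about x gives the same grasp; the last joint's range is limited). The gripper opens to 87 mm and grips with 3 to 60 N. Pads are 19 mm wide; open, the fingers measure 117 mm over their backs; the gripper's body (75 mm by 190 mm) begins 51 mm behind the grasp point.
Start: joints at [88.442, 22.042, 0.453, 0, -68.411, -14.817], TCP at [0.176, 0.6, 0.292] pointing down, gripper open.
Joint ranges: [-179.83, 179.83], [-69.29, 118.12], [-61.27, 80.66], [-181.25, 117.63], [-171.15, -9.14], [-177.46, 177.46]. Speed limits (degrees/s): [159.86, 159.86, 180, 180, 180, 180].

### API

Orientations are given as a 3x3 rotation matrix whose columns are the frame's x, y, z axes.
In Python, from station import r, viewer, spotter gives the robot as it stands.
- The arm moves only by the tool move_arm, never from a script. Its argument "series" is a list that holds one entry, the list of rows, each a list of 7 numbers: the turn, a rotation vector about the world's x, y, z scaled (see below), then the shift along the world's x, y, z scaled (see below), then the opening, from 0 (shut) to 1 (fully open). A call has 1 to 20 rows; each row shifts and turns the pose as measured when the row begins; what a row does not reach is not made up. The controller multiplies each number of a shift by 60 mm and each number of a turn by 8 degrees. A row lasts 1/8 s, in which the tool goes at most 62.5 mm and 10.7 degrees, less where a joint would pass 70% of its speed; a pose out of reach is approached as far as the arm can. A call with a number of a shift or a turn outside -1 to 1 is refused whole. A call with a gripper value outside its range is refused whole. The fingers move at their own pace and stop on an object; the grip force is fixed at half the most. Time passes only in rows, so rows that do not move let the fingers close. It gives the time, the measured TCP pose, the force and the opening at its end, in the units of the state.
- r.sense(): the state, without advancing time (a new reading comes with each control period).
- viewer.capture(name): name is "scene" or "top" or "wrist"; returns (picture, depth): 480x640x3 uint8, red, green, blue; 480x640 float32, m along the optical axis (not along the pixel's ray), 0 where there is no reading.
- viewer.camera_params(name): a dict with "mtx" (3x3 intrinsics, pixels), "dist_coeffs" ([k1, k2, p1, p2, k3] as OpenCV has them; the pictures are not rectified), "pose" (4x4, takes a point from camera to world coordinates). Camera axes: x right, y down, z forward; pixel columns grow to the right and rows downward; lengths in m; the calibration is good to about 2 mm. A picture is of the moment at which its call begins: read the wrist's pose just before it. camera_params takes no time and is no camera call; for the wrist camera it gives the pose at the moment of the call.
- r.finish_job(): hands the job in, once; it reports no verdict.
Trained networks look in the newest picture that a camera, given by its name, has taken for a name from the list of things; names that differ only in an ending like _2 or _b are one class to them, and where a whole thing is asked for, a point or a joint stands for the part that bears it (a point fixed in the world has none). Each returns a list of dicts, best first, with "conf" (0 to 1); they miss things now and then, are a little off and sometimes report something else, mostly with a low value. They report only what shows in the picture. A call takes as long as a camera call.
- spotter.find_in(camera, name): "centre" ([column, row] in pixels, amid what is visible of it).
- spotter.trace(camera, name): "mask" (480x640 bool, what is visible of it) and "centre" ([column, row] in pixels, amid what is visible of it).
The state is a dict: "time_s": time; "joints": joint angles; "joint_velocities": joint speeds; "effort": joint torques, N m; "tcp_pos": TCP position; "ee_rot": TCP orientation; "wrist_force": force on the tool from outside, world axes, zero at the start; "moment": the same for the moment, N m; "gripper_width": opening from 0.0 (shut) to 1.0 (fully open).
Only numpy, scipy, OpenCV 4.12 (cv2) and the standard library are available. Lean on these libraries where they do the work, as an engineer would, in place of code of your own. Each camera call takes 0.05 s, during which the arm holds its last target.

### The job

Two books stand on edge on the cork mat, one on each side of the dark frame inlaid in it. With a gentle fingertip push high on its outer cover, tip the smaller book over towards the frame, and if it does not land wholly inside, nudge it along by its edge, so that it ends lying flat with no part sticking out past the outside of the frame. Do not grip or lift it, and leave the larger book standing and everything else where it is.

Things in the scene. Friction and masses are not known exactly. Their poses are not given: they have to be found in the camera images.
- frame_center (a point): centre of the dark rectangular frame inlaid flush in the cork mat, on the mat's upper face, z up. The frame measures 300 mm along this point's x and 230 mm along its y over the outside of its 8 mm wide strip
- mat: cork mat, fixed to the table, 330 mm along its x, 480 mm along its y, 4 mm thick; origin: centre of its underside, axes as frame_center. The two books stand on it beside or on the frame's two 300 mm sides, one at +y, the other at -y (either way round), their covers facing roughly +y and -y
- cellar_book: the smaller book, plain cream, 0.55 to 1.05 kg, 166x240x50 mm, standing on a long edge: 166 mm tall, 240 mm long roughly along the frame's x, 50 mm thick. Origin: centre of one cover; own x across the 166 mm (up at the start), y along the 240 mm, z through the thickness. A low push slides it, a push near the top tips it; it falls by itself once leaned 17 degrees
- book_center (a point): centre of the smaller book's volume, axes as cellar_book; 83 mm above the mat while it stands, 25 mm above the mat when it lies flat
- book_corner0 (a point): one of the four corners of the smaller book's covers, at mid thickness, +83, +120 mm from book_center along the book's own x and y
- book_corner1 (a point): one of the four corners of the smaller book's covers, at mid thickness, +83, -120 mm from book_center along the book's own x and y
- book_corner2 (a point): one of the four corners of the smaller book's covers, at mid thickness, -83, -120 mm from book_center along the book's own x and y
- book_corner3 (a point): one of the four corners of the smaller book's covers, at mid thickness, -83, +120 mm from book_center along the book's own x and y
- album_center (a point): centre of the larger book, a thick green album of 201x255x56 mm standing 201 mm tall on its long edge on the other side of the frame, 255 mm long roughly along the frame's x; this point is about 101 mm above the mat
- stopper: cork bottle stopper, 29 mm across and 37 mm tall, standing on the mat at its left (+y) side, beyond the book there. Origin: centre of its underside; leave it alone
- pump: hand vacuum pump, 44 mm across and 99 mm tall, standing to the right of the mat. Origin: centre of its underside; leave it alone
- glass: stemmed tasting glass, 65 mm across and 155 mm tall, standing to the left of the mat. Origin: centre of its underside; leave it alone

How it is judged (in metres and radians):
At the end, for the whole second after the job is handed in: the smaller book lies flat (within 0.08 rad) and still on the mat, all four corners inside the outer edge of the frame; the larger book still stands within 20 mm of where it stood ((angle between cellar_book's own z axis and vertical below 0.08 rad or angle between cellar_book's own z axis and vertical above 3.0616 rad) and height (world z) of book_center below 0.036 m and linear speed of cellar_book below 0.01 m/s and x of book_corner0 in the frame of frame_center between -0.15 and 0.15 m and y of book_corner0 in the frame of frame_center between -0.115 and 0.115 m and x of book_corner1 in the frame of frame_center between -0.15 and 0.15 m and y of book_corner1 in the frame of frame_center between -0.115 and 0.115 m and x of book_corner2 in the frame of frame_center between -0.15 and 0.15 m and y of book_corner2 in the frame of frame_center between -0.115 and 0.115 m and x of book_corner3 in the frame of frame_center between -0.15 and 0.15 m and y of book_corner3 in the frame of frame_center between -0.115 and 0.115 m and height (world z) of album_center above 0.095 m and distance of album_center from where it was at the start of the episode below 0.02 m); the robot touches nothing.
It fails at once if the smaller book is lifted off the mat or carried (height (world z) of book_center above 0.108 m).
It fails at once if the smaller book is gripped or shoved hard (more than 25 N from the fingers) (contact force between the fingers and cellar_book above 25 N).
It fails at once if the larger book is knocked over or shifted by more than 20 mm (distance of album_center from where it was at the start of the episode above 0.02 m or height (world z) of album_center below 0.095 m).
It fails at once if another thing is displaced by more than 20 mm (distance of any of stopper, pump, glass from where it was at the start of the episode above 0.02 m).
It fails at once if another thing is knocked over (angle between any of stopper, pump, glass's own z axis and vertical above 0.3 rad).
It also fails if it takes over 45 s, if anything falls off the work surface, if the arm or the gripper's body presses on something with over 40 N, if the wrist force passes 120 N, or if a joint passes its speed limit or range.

## Working session

There is one attempt and no reset: what is moved stays moved. The work goes in short steps, Python scripts to look and compute and a tool call to move; the robot and the scene stay as the last step left them, time stands still between calls to the robot, and variables do not carry over. Pictures are saved under pics/ and viewed, and the job is handed in when it is done.

Besides the shell and the picture viewer there is one more tool, called after "Call:" by a JSON object that holds its "method" and its "body". move_arm: Moves the arm, as the interface text tells. Its arguments: {"type":"object","properties":{"series":{"type":"array","items":{"type":"array","items":{"type":"array","items":{"type":"number","minimum":-1,"maximum":1}}}}},"required":["series"]}

```bash
ls; mkdir -p pics; python3 - <<'E'
from station import r, viewer, spotter
import cv2, numpy as np
print(r.sense())
for c in ["scene","top"]:
    p,d=viewer.capture(c); cv2.imwrite(f"pics/{c}0.png",p[:,:,::-1]); print(c,{k:np.round(v,4).tolist() for k,v in viewer.camera_params(c).items()})
E
```

```text
pics
{'time_s': 0.0, 'joints': array([ 8.84432753e+01,  2.20903613e+01,  3.78758576e-01, -2.99103495e-02,
       -6.84117832e+01, -1.48165989e+01]), 'joint_velocities': array([ 0.04615243,  0.019699  , -0.08737796,  0.01560279, -0.03021144,
       -0.04420671]), 'effort': array([ 5.04164075e-05, -3.90665996e+01,  1.87397325e+01,  4.21972990e+00,
        1.08695735e-02, -1.94158902e-04]), 'tcp_pos': array([0.1760287, 0.5992159, 0.2911543]), 'ee_rot': array([[-5.43737139e-04, -2.82078960e-01, -9.59391038e-01],
       [-2.13946140e-03, -9.59388656e-01,  2.82079472e-01],
       [-9.99997564e-01,  2.20595718e-03, -8.18418046e-05]]), 'wrist_force': array([-0.76170232, -0.03403258, -0.36424782]), 'moment': array([ 0.01772059, -0.04785387, -0.04007164]), 'gripper_width': 1.0009338074335465}
scene {'mtx': [[532.172, 0.0, 322.788], [0.0, 532.172, 237.3827], [0.0, 0.0, 1.0]], 'dist_coeffs': [-0.1316, 0.0, 0.0, 0.0, 0.0], 'pose': [[0.8103, -0.4441, 0.3824, 0.0674], [-0.5858, -0.5963, 0.5488, -0.7012], [-0.0157, -0.6687, -0.7433, 1.051], [0.0, 0.0, 0.0, 1.0]]}
top {'mtx': [[565.8658, 0.0, 327.1867], [0.0, 565.8658, 247.8829], [0.0, 0.0, 1.0]], 'dist_coeffs': [-0.1603, 0.0, 0.0, 0.0, 0.0], 'pose': [[-0.1392, -0.8399, 0.5245, -0.2571], [-0.9903, 0.1214, -0.0684, 0.1065], [-0.0063, -0.5289, -0.8486, 1.417], [0.0, 0.0, 0.0, 1.0]]}
```

View pics/scene0.png

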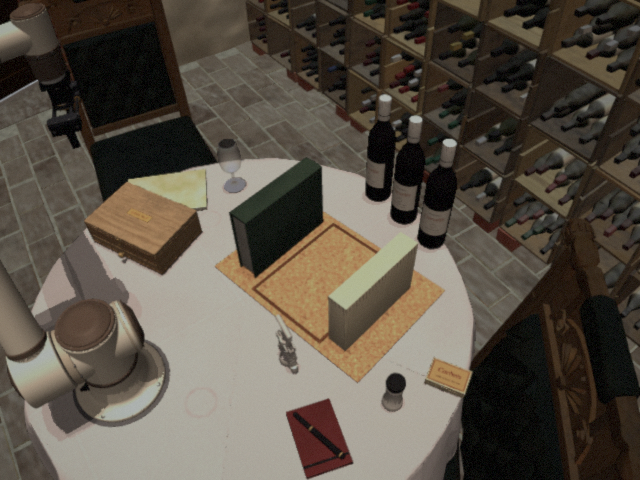

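View pics/top0.png

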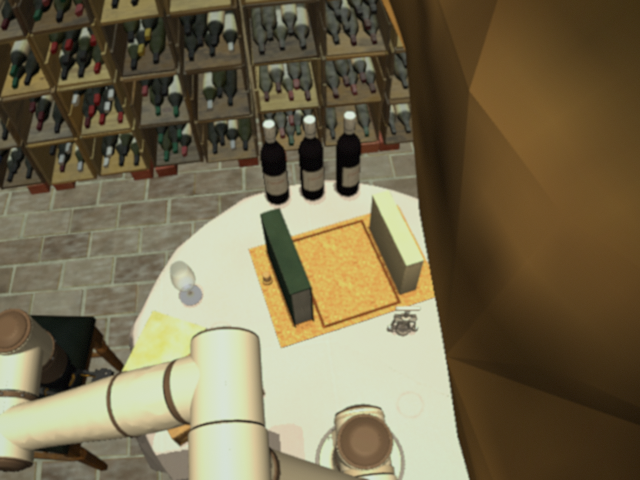

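The cream book is at -y (scene ~(373,290)), and the album is at +y (280,215). The pump is at (393,390) and a corkscrew at (287,345). The right side of the top view is blocked. Next I measure.

```bash
cat > h.py <<'E'
import numpy as np, cv2
from station import r, viewer, spotter
def cloud(cam,d,P=None):
    P=P or viewer.camera_params(cam)
    K=np.array(P["mtx"]);D=np.array(P["dist_coeffs"]);T=np.array(P["pose"])
    v,u=np.mgrid[0:480,0:640]
    n=cv2.undistortPoints(np.stack([u,v],-1).reshape(-1,1,2).astype(np.float64),K,D).reshape(480,640,2)
    c=np.dstack([n*d[...,None],d])
    return c@T[:3,:3].T+T[:3,3]
def pix2plane(cam,uv,z):
    P=viewer.camera_params(cam);K=np.array(P["mtx"]);D=np.array(P["dist_coeffs"]);T=np.array(P["pose"])
    n=cv2.undistortPoints(np.array(uv,float).reshape(-1,1,2),K,D).reshape(-1,2)
    ray=np.c_[n,np.ones(len(n))]@T[:3,:3].T
    return T[:3,3]+ray*((z-T[2,3])/ray[:,2])[:,None]
def proj(cam,pts):
    P=viewer.camera_params(cam);K=np.array(P["mtx"]);D=np.array(P["dist_coeffs"]);T=np.linalg.inv(np.array(P["pose"]))
    rv,_=cv2.Rodrigues(T[:3,:3]); return cv2.projectPoints(np.array(pts,float).reshape(-1,1,3),rv,T[:3,3],K,D)[0].reshape(-1,2)
E
python3 - <<'E'
from h import *
for cam in ["scene","top"]:
    p,d=viewer.capture(cam); X=cloud(cam,d); np.savez(f"{cam}.npz",p=p,d=d,X=X)
    for n in ["mat","cellar_book","album_center","stopper","pump","glass"]:
        t=spotter.trace(cam,n)
        if not t: print(cam,n,None); continue
        m=t[0]["mask"]&(d>0); q=X[m]
        print(cam,n,round(t[0]["conf"],2),np.round(t[0]["centre"]),m.sum(),np.round(np.percentile(q,[2,50,98],axis=0),3).tolist())
        if n in("cellar_book","album_center"):
            zt=np.percentile(q[:,2],98); top=q[(abs(q[:,2]-(.170 if n=="cellar_book" else .205))<.012)]
            if len(top)>20:
                rc=cv2.minAreaRect((top[:,:2]*1000).astype(np.float32)); print("  top rect",rc,np.round(np.median(top,0),3),cv2.boxPoints(rc).round())
        if n=="mat":
            mm=q[abs(q[:,2]-.004)<.01]; rc=cv2.minAreaRect((mm[:,:2]*1000).astype(np.float32)); print("  mat rect",rc,cv2.boxPoints(rc).round())
E
python3 - <<'E'
import numpy as np,cv2
p=np.load('scene.npz')['p'][:,:,::-1]
cv2.imwrite('pics/sz.png',cv2.resize(p[200:390,200:460],None,fx=3,fy=3,interpolation=cv2.INTER_CUBIC))
E
```

```text
scene mat 0.91 [326. 291.] 13254 [[0.354, -0.289, -0.0], [0.499, -0.055, 0.004], [0.715, 0.133, 0.009]]
  mat rect ((538.4130859375, -41.39569091796875), (340.9171447753906, 490.66864013671875), 11.348396301269531) [[ 323.  166.]
 [ 420. -315.]
 [ 754. -248.]
 [ 657.  233.]]
scene cellar_book 0.96 [371. 291.] 5512 [[0.436, -0.233, 0.009], [0.535, -0.204, 0.142], [0.672, -0.154, 0.173]]
  top rect ((557.5302734375, -187.77880859375), (243.55792236328125, 53.470924377441406), 11.024251937866211) [ 0.545 -0.192  0.17 ] [[ 433. -185.]
 [ 443. -237.]
 [ 682. -191.]
 [ 672. -138.]]
scene album_center 0.98 [277. 219.] 6686 [[0.384, 0.063, 0.012], [0.49, 0.094, 0.145], [0.63, 0.147, 0.208]]
  top rect ((507.8699951171875, 116.16670989990234), (258.2084045410156, 61.95286560058594), 12.746992111206055) [0.5   0.11  0.205] [[375. 118.]
 [389.  57.]
 [641. 114.]
 [627. 175.]]
scene stopper 0.61 [277. 215.] 6747 [[0.384, 0.063, 0.01], [0.49, 0.095, 0.144], [0.631, 0.152, 0.208]]
scene pump 0.74 [396. 392.] 687 [[0.431, -0.408, 0.0], [0.442, -0.394, 0.072], [0.466, -0.37, 0.102]]
scene glass 0.66
[... 488 characters left out ...]
.5406494140625, -185.36773681640625), (240.5666961669922, 53.777015686035156), 11.548569679260254) [ 0.54  -0.187  0.17 ] [[ 430. -183.]
 [ 441. -236.]
 [ 677. -188.]
 [ 666. -135.]]
top album_center 0.74 [291. 267.] 3204 [[0.38, 0.064, 0.007], [0.465, 0.114, 0.202], [0.627, 0.165, 0.21]]
  top rect ((506.32537841796875, 115.79838562011719), (258.73760986328125, 56.215946197509766), 12.37605094909668) [0.497 0.115 0.205] [[374. 116.]
 [386.  61.]
 [639. 116.]
 [627. 171.]]
top stopper None
top pump 0.46 [400. 245.] 3074 [[0.435, -0.228, 0.012], [0.527, -0.179, 0.149], [0.663, -0.144, 0.175]]
top glass 0.64 [184. 285.] 965 [[0.486, 0.367, -0.003], [0.507, 0.396, 0.102], [0.551, 0.429, 0.155]]
```

View pics/sz.png

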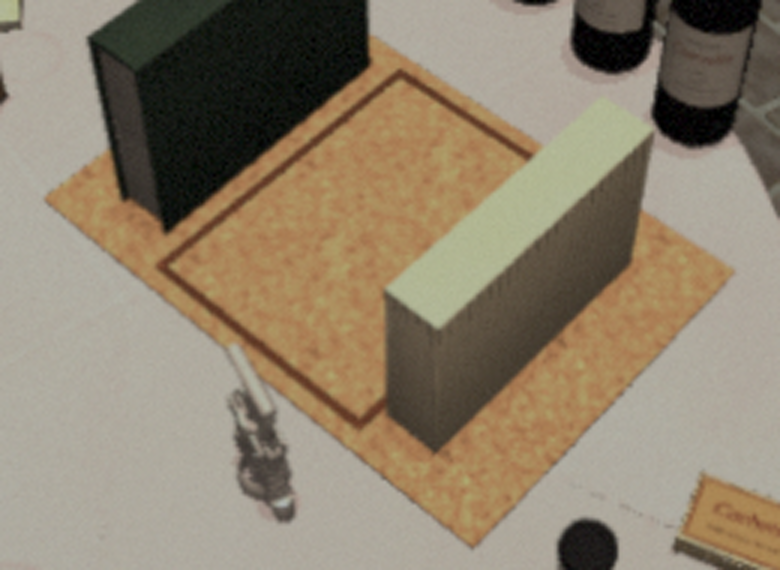

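```bash
python3 - <<'E'
from h import *
uv=np.array([[402,71],[160,267],[360,427]])/3+200-0.33
A,B,C=q=pix2plane("scene",uv,.004)
print(q.round(4)); print("AB",np.linalg.norm(A-B),"BC",np.linalg.norm(B-C),"centre",(A+C)/2, "yaw x",np.degrees(np.arctan2(*(A-B)[1::-1])),"yaw y",np.degrees(np.arctan2(*(B-C)[1::-1]))-90)
f=(A+C)/2; a=np.radians(11.2); R=np.array([[np.cos(a),-np.sin(a)],[np.sin(a),np.cos(a)]])
for n,p in dict(book=(.5565,-.187),album=(.507,.116),bs=(.5575,-.1878),bt=(.5535,-.1854),mat=(.537,-.042),pump=(.45,-.39)).items(): print(n,(R.T@(np.array(p)-f[:2])).round(4))
t=np.load("top.npz")["p"][:,:,::-1]; cv2.imwrite("pics/tz.png",cv2.resize(t[190:350,240:450],None,fx=3.5,fy=3.5,interpolation=cv2.INTER_CUBIC))
E
```

```text
[[ 0.6597  0.0958  0.004 ]
 [ 0.3699  0.0371  0.004 ]
 [ 0.4141 -0.1815  0.004 ]]
AB 0.2956960201483657 BC 0.22303097210208642 centre [ 0.53689547 -0.04289151  0.004     ] yaw x 11.448213041198246 yaw y 11.438747563337316
book [-0.0088 -0.1452]
album [0.0015 0.1617]
bs [-0.0079 -0.1462]
bt [-0.0114 -0.143 ]
mat [0.0003 0.0009]
pump [-0.1527 -0.3236]
```

View pics/tz.png

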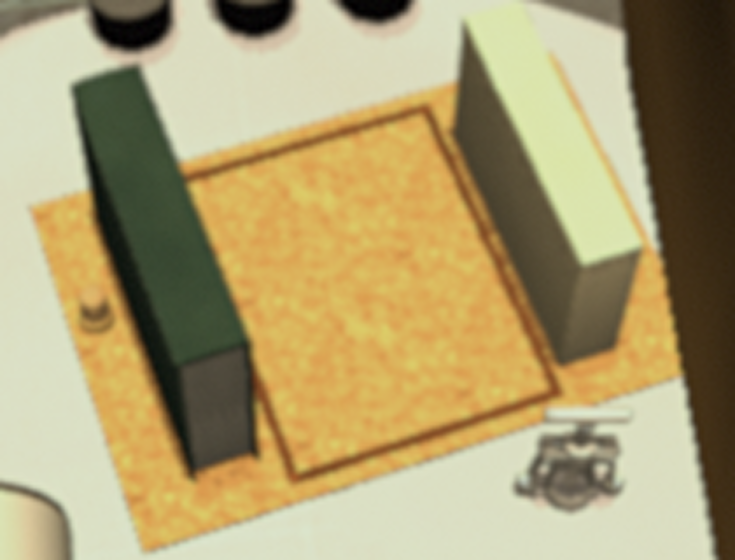

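```bash
python3 - <<'E'
from h import *
z=np.load("top.npz");X=z["X"];d=z["d"]
for u,v in [(500,100),(450,200),(500,300),(470,400),(600,100),(600,440),(440,230),(430,100)]: print(u,v,d[v,u].round(3),X[v,u].round(3))
X=np.load("scene.npz")["X"];
for u,v in [(384,105),(414,125),(448,150),(379,195),(404,218),(432,242),(432,200),(447,372),(285,340),(580,240),(600,330),(140,210)]: print("s",u,v,X[v,u].round(3))
# anything high within workspace
m=(X[...,2]>.2)&(X[...,0]>.3)&(X[...,0]<.95)&(abs(X[...,1])<.6)
print(m.sum(),np.percentile(X[m],[1,50,99],axis=0).round(2)); q=X[m]; print("minx of high nonalbum",q[q[:,0]>.66].min(0).round(3), "-y high", q[q[:,1]<-.1].shape)
E
```

```text
500 100 0.098 [-0.188  0.066  1.348]
450 200 0.122 [-0.188  0.07   1.319]
500 300 0.108 [-0.214  0.067  1.32 ]
470 400 0.122 [-0.226  0.071  1.295]
600 100 0.084 [-0.2    0.056  1.358]
600 440 0.097 [-0.243  0.055  1.316]
440 230 0.133 [-0.188  0.071  1.307]
430 100 0.137 [-0.158  0.068  1.32 ]
s 384 105 [0.823 0.109 0.31 ]
s 414 125 [0.822 0.001 0.313]
s 448 150 [ 0.819 -0.112  0.314]
s 379 195 [0.816 0.093 0.023]
s 404 218 [ 0.809 -0.019  0.028]
s 432 242 [ 0.808 -0.127  0.029]
s 432 200 [ 0.798 -0.11   0.171]
s 447 372 [ 0.582 -0.414  0.023]
s 285 340 [ 0.331 -0.176  0.087]
s 580 240 [ 0.853 -0.448  0.296]
s 600 330 [ 0.704 -0.597  0.302]
s 140 210 [0.236 0.375 0.087]
9764 [[ 0.39 -0.6   0.2 ]
 [ 0.8  -0.42  0.25]
 [ 0.89  0.15  0.32]]
minx of high nonalbum [ 0.683 -0.6    0.2  ] -y high (5924, 3)
```

Call:
{"method": "move_arm", "body": {"series": [[[0,0,-0.56,0,-0.5,0.9,1],[0,0,-0.56,0.2,-0.8,0.4,1],[0,0,-0.56,0.4,-0.88,0,1],[0,0,-0.56,0.4,-0.88,0,1],[0,0,-0.56,0.4,-0.88,0,1],[0,0,-0.56,0.4,-0.88,0,1],[0,0,-0.56,0.4,-0.88,0,1],[0,0,-0.56,0.4,-0.88,0,1],[0,0,-0.56,0.4,-0.88,0,1],[0,0,-0.56,0.4,-0.88,0,1],[0,0,-0.56,0.4,-0.88,0,1],[0,0,-0.56,0.4,-0.88,0,1]]]}}

```text
time_s: 2.3
tcp_pos: [0.4305, -0.0234, 0.3743]
ee_rot: [[0.01, -0.947, -0.32], [0.005, -0.32, 0.947], [-1.0, -0.011, 0.001]]
wrist_force: [1.1, 2.3, 0.8]
gripper_width: 1.004
```

Call:
{"method": "move_arm", "body": {"series": [[[0,0,-0.4,0.5,-0.8,0,1],[0,0,-0.4,0.5,-0.8,0,1],[0,0,-0.2,0.5,-0.8,0,1],[0,0,0,0.5,-0.8,0,1],[0,0,0,0.3,-0.6,0,1],[0,0,0,0,0,0,1]]]}}

```text
time_s: 3.05
tcp_pos: [0.5724, -0.2642, 0.3734]
ee_rot: [[0.013, -0.985, -0.174], [0.003, -0.174, 0.985], [-1.0, -0.013, 0.001]]
wrist_force: [0.9, 0.2, 0.1]
gripper_width: 1.0
```

```bash
python3 - <<'E'
from h import *
s=r.sense();print(s["tcp_pos"],s["ee_rot"].round(4))
p,d=viewer.capture("scene"); cv2.imwrite("pics/s1.png",p[:,:,::-1])
p,d=viewer.capture("wrist"); cv2.imwrite("pics/w1.png",p[:,:,::-1]);X=cloud("wrist",d)
t=spotter.trace("wrist","cellar_book")
if t:
    q=X[t[0]["mask"]&(d>0)]; top=q[abs(q[:,2]-.17)<.01]; print(t[0]["conf"],len(top)); 
    if len(top)>10: print(cv2.minAreaRect((top[:,:2]*1000).astype(np.float32)))
E
```

```text
[ 0.57240043 -0.26416068  0.37341231] [[ 0.0129 -0.9847 -0.1737]
 [ 0.0034 -0.1737  0.9848]
 [-0.9999 -0.0133  0.0011]]
0.76 5430
((555.1372680664062, -186.8936767578125), (238.14572143554688, 51.522525787353516), 11.104976654052734)
```

View pics/s1.png

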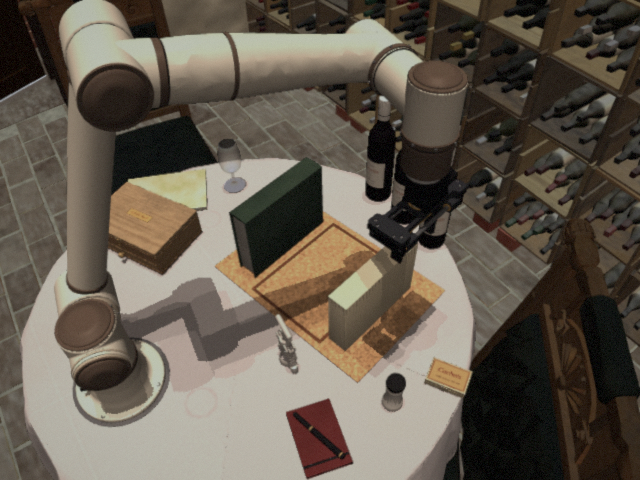

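View pics/w1.png

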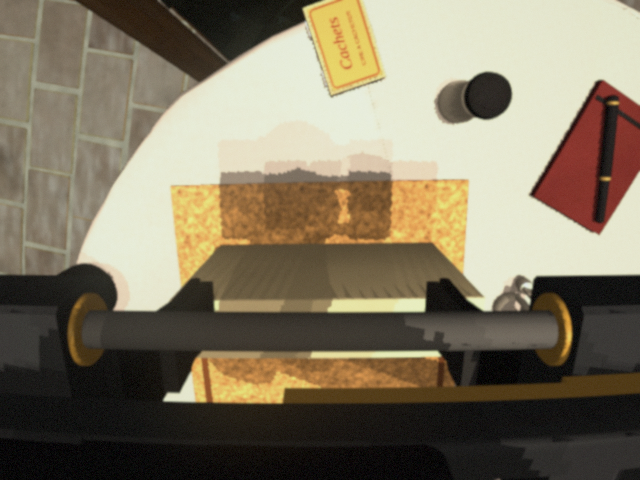

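Call:
{"method": "move_arm", "body": {"series": [[[0,0,0.15,0,0,-0.7,1],[0,0,0,0,0,-0.8,1],[0,0,0,0,0,-0.7,1],[0,0,0,0,0,-0.25,1],[0,0,0,0,0,0,1]]]}}

```text
time_s: 3.82
tcp_pos: [0.5707, -0.2557, 0.2315]
ee_rot: [[0.026, -0.978, -0.207], [0.001, -0.207, 0.978], [-1.0, -0.025, -0.004]]
wrist_force: [0.4, 0.2, 0.9]
gripper_width: 1.0
```

```bash
python3 - <<'E'
from h import *
s=r.sense();print(s["tcp_pos"],s["wrist_force"])
p,d=viewer.capture("scene"); cv2.imwrite("pics/s2.png",cv2.resize(p[150:400,200:500,::-1],None,fx=2.4,fy=2.4))
E
```

```text
[ 0.5707055  -0.25568606  0.23152905] [0.35212263 0.16559532 0.89931209]
```

View pics/s2.png

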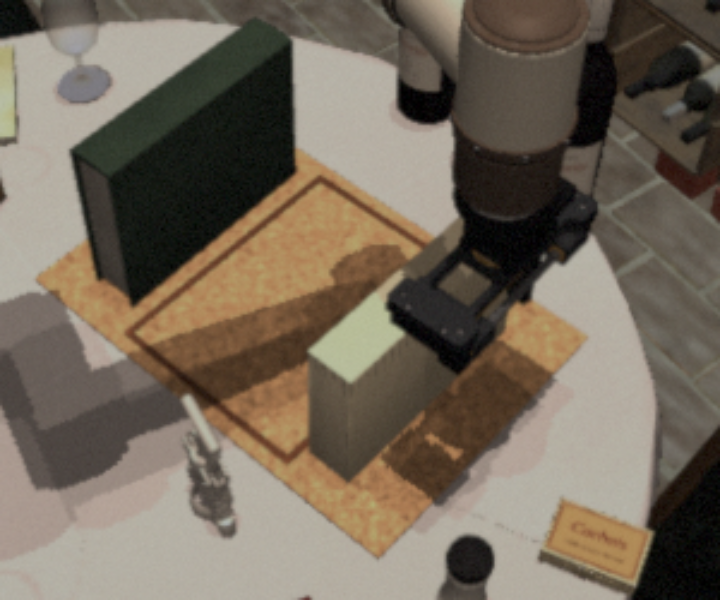

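Call:
{"method": "move_arm", "body": {"series": [[[0,0.18,0,-0.04,0.2,-0.15,1],[0,0,0,-0.04,0.2,0,1],[0,0,0,-0.02,0.1,0,1],[0,0,0,-0.02,0.1,0,1],[0,0,0,-0.02,0.1,0,1]]]}}

```text
time_s: 4.5
tcp_pos: [0.5645, -0.2117, 0.2287]
ee_rot: [[0.011, -0.978, -0.208], [-0.003, -0.208, 0.978], [-1.0, -0.01, -0.005]]
wrist_force: [-0.1, -1.6, 1.9]
gripper_width: 0.999
```

Call:
{"method": "move_arm", "body": {"series": [[[0,0,0,-0.02,0.12,0,1],[0,0,0,-0.02,0.12,0,1],[0,0,0,-0.02,0.12,0,1]]]}}

```text
time_s: 4.88
tcp_pos: [0.5608, -0.1889, 0.2291]
ee_rot: [[0.012, -0.978, -0.207], [-0.003, -0.207, 0.978], [-1.0, -0.011, -0.005]]
wrist_force: [0.1, -0.6, 0.4]
gripper_width: 1.003
```

```bash
python3 - <<'E'
from h import *
s=r.sense();print(s["tcp_pos"],s["wrist_force"])
p,d=viewer.capture("scene"); cv2.imwrite("pics/s3.png",cv2.resize(p[150:400,200:500,::-1],None,fx=2.4,fy=2.4))
E
```

```text
[ 0.56076099 -0.18891696  0.22905549] [ 0.09148307 -0.55838486  0.3690845 ]
```

View pics/s3.png

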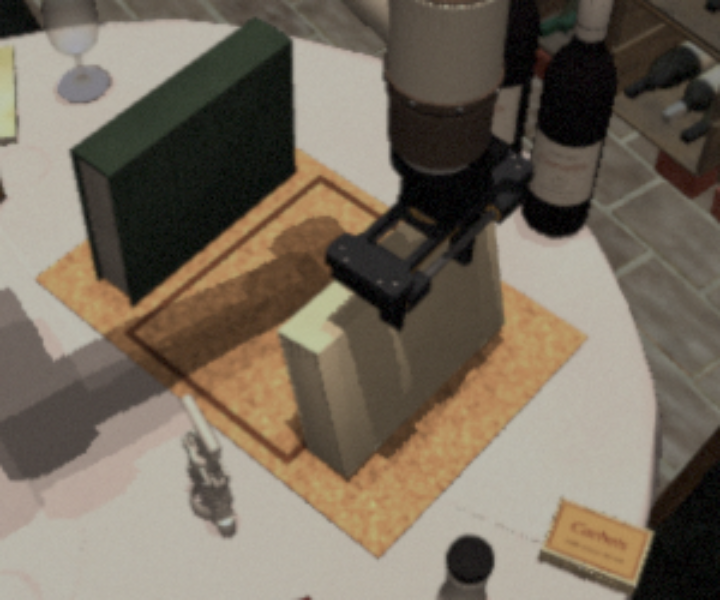

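The book is tipping cleanly about its lower front edge without sliding. I keep pushing gently until it falls.

Call:
{"method": "move_arm", "body": {"series": [[[0,0,0,-0.02,0.13,0,1],[0,0,0,-0.02,0.13,0,1],[0,0,0,-0.02,0.1,0,1],[0,0,0,-0.02,0.1,0,1],[0,0,0,0,0,0,1],[0,0,0,0,0,0,1]]]}}

```text
time_s: 5.68
tcp_pos: [0.5549, -0.1578, 0.2281]
ee_rot: [[0.009, -0.978, -0.209], [-0.002, -0.209, 0.978], [-1.0, -0.009, -0.003]]
wrist_force: [0.2, -0.1, -0.4]
gripper_width: 0.995
```

```bash
python3 - <<'E'
from h import *
s=r.sense();print(s["tcp_pos"],s["wrist_force"])
p,d=viewer.capture("scene"); cv2.imwrite("pics/s4.png",cv2.resize(p[150:400,200:500,::-1],None,fx=2.4,fy=2.4))
E
```

```text
[ 0.55491883 -0.15777576  0.22808871] [ 0.23076336 -0.12513337 -0.37833581]
```

View pics/s4.png

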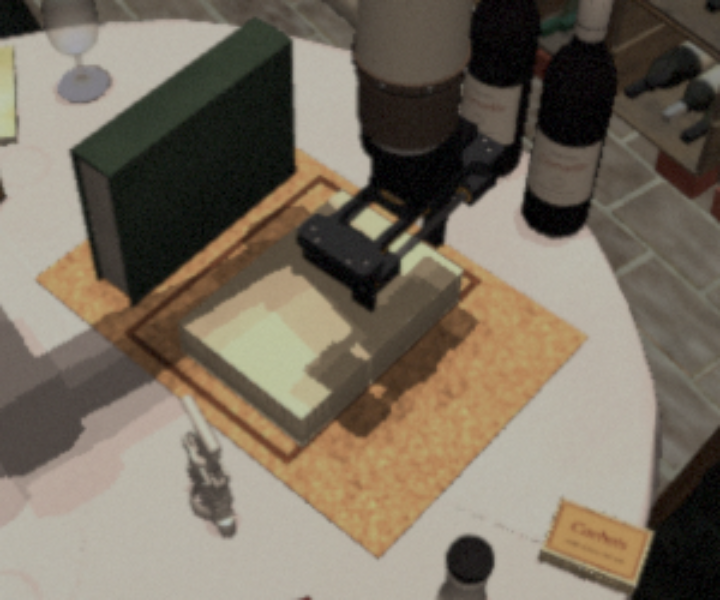

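The book lies flat, with its outer edge near or over the frame strip. I back off and measure it unobstructed.

Call:
{"method": "move_arm", "body": {"series": [[[0,0,0,0.1,-0.5,0.2,1],[0,0,0,0.12,-0.6,0,1],[0,0,0,0.12,-0.6,0,1],[0,0,0,0,0,0,1]]]}}

```text
time_s: 6.22
tcp_pos: [0.576, -0.2631, 0.2405]
ee_rot: [[0.01, -0.978, -0.209], [-0.002, -0.209, 0.978], [-1.0, -0.009, -0.004]]
wrist_force: [-0.2, -0.0, 0.1]
gripper_width: 0.997
```

```bash
cat > meas.py <<'E'
from h import *
s=r.sense();print(s["tcp_pos"].round(4),s["wrist_force"].round(1))
a=np.radians(11.3);R=np.array([[np.cos(a),-np.sin(a)],[np.sin(a),np.cos(a)]]);f=np.array([.537,-.0425])
print("tcp in frame",((s["tcp_pos"][:2]-f)@R).round(4))
import sys
for cam in ["scene","top","wrist"]:
    p,d=viewer.capture(cam);X=cloud(cam,d); cv2.imwrite(f"pics/{cam}_{sys.argv[1]}.png",p[:,:,::-1])
    t=spotter.trace(cam,"cellar_book")
    if not t: print(cam,None); continue
    q=X[t[0]["mask"]&(d>0)]; top=q[abs(q[:,2]-.054)<.009]
    if len(top)<50: print(cam,len(top)); continue
    rc=cv2.minAreaRect((top[:,:2]*1000).astype(np.float32)); print(cam,round(t[0]["conf"],2),np.round(rc[0],1),np.round(rc[1],1),round(rc[2],1),"z",np.median(top[:,2]).round(4))
    b=(cv2.boxPoints(rc)/1000-f)@R; print("  in frame",b.round(3).tolist())
    t=spotter.trace(cam,"album_center")
    if t:
        q=X[t[0]["mask"]&(d>0)]; q=q[abs(q[:,2]-.205)<.012]
        if len(q)>50: print("  album",np.round(cv2.minAreaRect((q[:,:2]*1000).astype(np.float32))[0],1))
E
python3 meas.py a; python3 -c "
import cv2;p=cv2.imread('pics/scene_a.png');cv2.imwrite('pics/s5.png',cv2.resize(p[150:400,200:500],None,fx=2.4,fy=2.4))"
```

```text
[ 0.576  -0.2631  0.2405] [-0.2 -0.   0.1]
tcp in frame [-0.005 -0.224]
scene 0.89 [534.6 -72.8] [243.  170.1] 11.1 z 0.0543
  in frame [[-0.129, 0.056], [-0.13, -0.114], [0.113, -0.115], [0.114, 0.055]]
  album [508.8 115.8]
top 0.85 [491.2 -82.2] [157.8 167.9] 11.5 z 0.0546
  in frame [[-0.132, 0.054], [-0.131, -0.114], [0.027, -0.114], [0.026, 0.054]]
  album [522.4 142.3]
wrist None
```

View pics/s5.png

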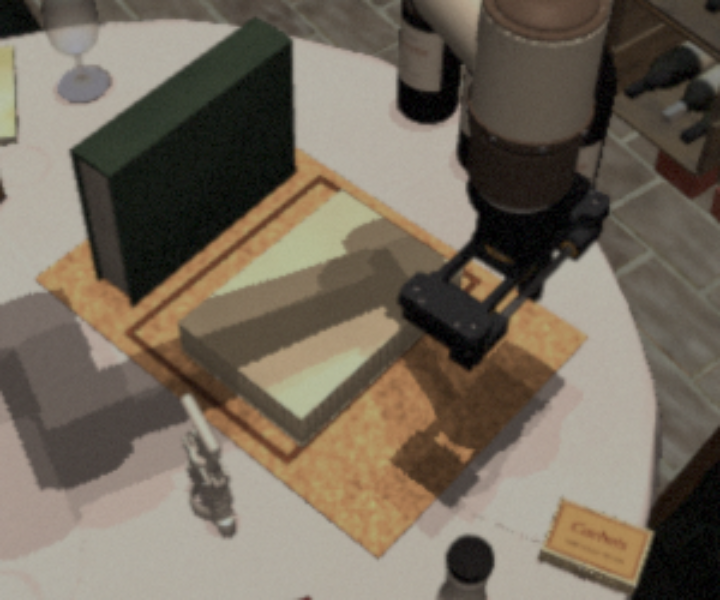

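View pics/wrist_a.png

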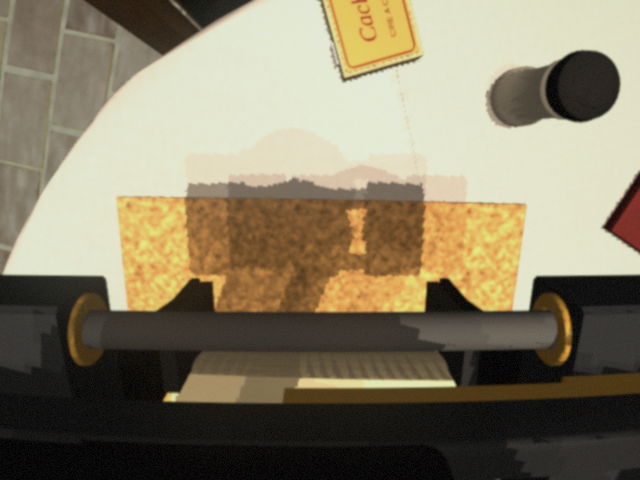

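Call:
{"method": "move_arm", "body": {"series": [[[0,0,0,0,0,-0.7,1],[0,0,0,0,0,-0.7,1],[0,0,0,0,0,-0.5,1],[0,0,0,0,0,-0.3,1],[0,0,0,0,0,0,1]]]}}

```text
time_s: 7.25
tcp_pos: [0.5768, -0.2576, 0.108]
ee_rot: [[0.015, -0.976, -0.218], [-0.003, -0.218, 0.976], [-1.0, -0.014, -0.006]]
wrist_force: [0.1, 0.3, -0.8]
gripper_width: 0.997
```

Call:
{"method": "move_arm", "body": {"series": [[[0,0.1,-0.15,-0.12,0.22,-0.15,1],[0,0,0,-0.06,0.3,0,1],[0,0,0,-0.06,0.3,0,1],[0,0,0,-0.05,0.25,0,1],[0,0,0,-0.02,0.12,0,1]]]}}

```text
time_s: 7.88
tcp_pos: [0.5604, -0.1821, 0.1039]
ee_rot: [[0.01, -0.98, -0.2], [-0.005, -0.2, 0.98], [-1.0, -0.009, -0.007]]
wrist_force: [-0.8, -0.3, 0.4]
gripper_width: 0.998
```

Call:
{"method": "move_arm", "body": {"series": [[[0,0,0,-0.02,0.1,0,1],[0,0,0,-0.02,0.1,0,1],[0,0,0,-0.02,0.08,0,1],[0,0,0,-0.02,0.08,0,1]]]}}

```text
time_s: 8.38
tcp_pos: [0.5563, -0.1598, 0.1044]
ee_rot: [[0.012, -0.98, -0.2], [-0.006, -0.2, 0.98], [-1.0, -0.011, -0.009]]
wrist_force: [1.8, -4.7, -1.0]
gripper_width: 0.999
```

```bash
python3 meas.py b
```

```text
[ 0.5563 -0.1598  0.1044] [ 1.8 -4.7 -1. ]
tcp in frame [-0.0041 -0.1188]
scene None
top 0.57 [509.6 -72.7] [200.8 165.6] 12.4 z 0.0547
  in frame [[-0.135, 0.057], [-0.132, -0.109], [0.069, -0.105], [0.066, 0.06]]
wrist 0.89 [ 557.3 -136.9] [112.8  23.7] 11.8 z 0.0535
  in frame [[-0.055, -0.085], [-0.055, -0.109], [0.058, -0.108], [0.058, -0.084]]
```

Call:
{"method": "move_arm", "body": {"series": [[[0,0,0,-0.02,0.1,0,1],[0,0,0,-0.02,0.1,0,1],[0,0,0,-0.02,0.1,0,1],[0,0,0,-0.02,0.08,0,1]]]}}

```text
time_s: 9.28
tcp_pos: [0.5509, -0.1374, 0.1045]
ee_rot: [[0.011, -0.98, -0.2], [-0.007, -0.2, 0.98], [-1.0, -0.01, -0.01]]
wrist_force: [0.5, -3.7, -0.9]
gripper_width: 1.0
```

Call:
{"method": "move_arm", "body": {"series": [[[0,0,0,0.05,-0.25,0,1],[0,0,0,0.1,-0.5,0,1],[0,0,0,0.1,-0.5,0.3,1],[0,0,0,0,-0.3,0.9,1],[0,0,0,0,0,1,1],[0,0,0,0,0,1,1],[0,0,0,0,0,0.5,1],[0,0,0,0,0,0,1]]]}}

```text
time_s: 10.28
tcp_pos: [0.5621, -0.2338, 0.331]
ee_rot: [[0.002, -0.98, -0.198], [0.001, -0.198, 0.98], [-1.0, -0.003, 0.0]]
wrist_force: [0.7, 0.2, -1.1]
gripper_width: 1.0
```

```bash
python3 meas.py c;python3 -c "
import cv2;p=cv2.imread('pics/scene_c.png');cv2.imwrite('pics/s6.png',cv2.resize(p[150:400,200:500],None,fx=2.4,fy=2.4))"
```

```text
[ 0.5621 -0.2338  0.331 ] [ 0.7  0.2 -1.1]
tcp in frame [-0.0128 -0.1925]
scene 0.8 [527.7 -47. ] [243.2 169.7] 11.0 z 0.0543
  in frame [[-0.131, 0.083], [-0.132, -0.087], [0.111, -0.088], [0.112, 0.082]]
  album [508.5 115.9]
top 0.62 [450.9 -63.4] [ 92.4 166. ] 9.4 z 0.0545
  in frame [[-0.132, 0.081], [-0.137, -0.085], [-0.045, -0.088], [-0.04, 0.078]]
wrist 0.67 [533.  -72.1] [240.2  59.6] 11.2 z 0.0537
  in frame [[-0.13, 0.002], [-0.13, -0.058], [0.11, -0.058], [0.11, 0.001]]
```

View pics/s6.png

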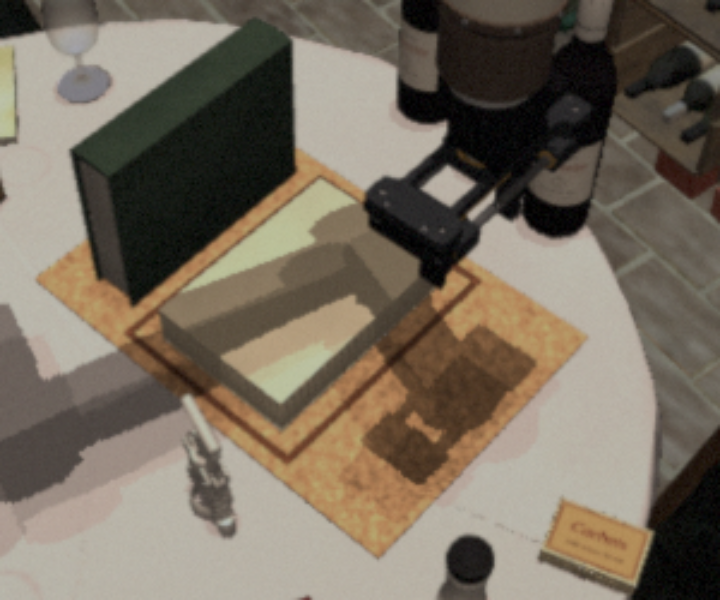

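View pics/top_c.png

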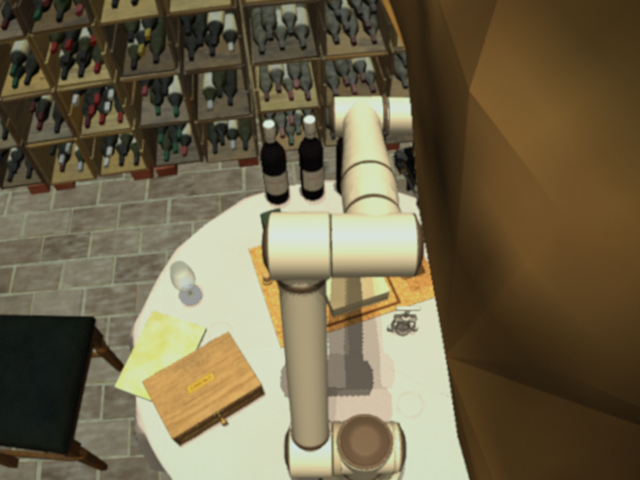

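The book lies flat inside the frame with at least 18 mm clear on every side. The album hasn't moved, and the arm is clear.

```bash
python3 -c "
from station import r
print(r.finish_job())"
```

```text
the job is handed in; nothing more can be done
None
```

The smaller book now lies flat inside the frame, and I handed the job in at about 10 s of the 45 s allowed. No verdict came back.

- **Tipping:** I pushed high on the outer cover with the open fingertips. The book tipped about its lower front edge without sliding and fell towards the frame. The wrist force read under about 3 N after each tipping move.
- **Nudging:** It landed with one edge about 1 mm from the frame's outer limit, too close to trust. I pushed it about 27 mm further along by that edge, with wrist readings of about 5 N.
- **Last check, book:** In the frame's axes, the scene camera put it from -0.132 to 0.112 m in x (limit ±0.150) and from -0.088 to 0.083 m in y (limit ±0.115). Its top face was at z = 0.054 m, as it should be lying flat, so every side has at least 18 mm to spare.
- **Last check, other things:** The album still stands within about 1 mm of its first position. The arm came nowhere near the stopper, pump or glass, but I did not measure them again. The gripper is clear of everything.

**Checks that disagreed:** In the last pictures the arm hid most of the book from the top camera, and the wrist camera saw only part of it. Where they did see it, their edges agreed with the scene camera to within about 5 mm. After the book fell, the top camera placed the album about 30 mm off. I took that to be the arm hiding part of it, because the scene camera showed no movement in that picture or the last one.

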